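Dock the orange-port I/O modules in channel order

ROBOT

A 6-joint arm with a two-finger parallel gripper is mounted at the origin on the work surface. World frame = base frame: x ahead of the robot, y to its left, z up, the work surface at z = 0. Lengths are in m, angles in rad, forces in N, time in s.
With the tool pointing down it reaches from about 0.275 to 0.85 m from the base axis. Payload 5.2 kg.
Tool frame: the origin (TCP) lies midway between the tips of the shut fingers; the grasp point (between the pads) lies 19 mm behind it; z points along the fingers, y is the line along which they close (so a half turn about z gives the same grasp; the last joint's range is limited). The gripper opens to 85 mm and grips with 20 to 120 N. Pads are 22 mm wide; open, the fingers measure 114 mm over their backs; the gripper's body (76 mm by 85 mm) begins 54 mm behind the grasp point. The pads swing forward as they close: fully open they stand 13 mm farther back than shut.
Start: joints at [-1.34, 0.259, 1.535, -0, 1.348, -0.203], TCP at [0.231, -0.499, 0.231] pointing down, gripper open.
Joint ranges: [-3.14, 3.14], [-0.91, 2.08], [0.19, 2.58], [-1.22, 4.36], [0.22, 2.71], [-3.12, 3.12]. Speed limits (rad/s): [2.57, 2.57, 3.14, 3.14, 3.14, 3.14].

INTERFACE

Orientations are given as a unit quaternion [w, x, y, z].
In Python, from plant import goto, movel, set_joints, ungrasp, close_gripper, sleep, inverse_kinematics, grab_frame, MotionError, close_job, current_time_s, current_qpos, current_qvel, current_tau, current_position, current_orientation, current_contact_force, current_moment, current_width, current_grip_force gives the robot as it stands. Calls block until the motion is done:
- goto(position, orientation): joint-space move of the TCP to a pose.
- movel(position, frame=None, speed=0.15, contact_N=None): straight line of the TCP; frame=None keeps the orientation; speed is the mean speed in m/s. With contact_N (N) it stops when the force on the tool has changed by that much, and returns True; else False.
- set_joints(angles): joint-space move.
- ungrasp() and close_gripper(): open the fingers fully, or close them until they stop; the grip force is fixed at half the most.
- sleep(seconds).
- inverse_kinematics(position, orientation): joint angles nearest the present ones, or None.
- grab_frame(name): name is "scene" or "top" or "wrist"; returns a dict with "img" (480x640x3 uint8, red, green, blue), "K" (3x3 intrinsics, pixels), "k1" (the pictures are not rectified: a ray, as slopes to the right and down, at radius r is drawn at 1 + k1 r^2 times it, then the intrinsics apply), "world_to_cam" (4x4, takes a point from world to camera coordinates). Camera axes: x right, y up, looking along -z (the intrinsics and any distortion apply to the point x, -y, -z); pixel columns grow to the right and rows downward; lengths in m; the calibration is good to about 2 mm. A picture is of the moment at which its call begins. There is no depth.
A pose or a line that the arm cannot do raises MotionError and nothing moves.
- close_job(): hands the job in; it is judged then, once.
Readings, each from a call of its own:
- current_time_s(): time.
- current_qpos(): joint angles.
- current_qvel(): joint speeds.
- current_tau(): joint torques, N m.
- current_position(): TCP position.
- current_orientation(): TCP orientation.
- current_contact_force(): force on the tool from outside, world axes, zero at the start.
- current_moment(): the same for the moment, N m.
- current_width(): finger opening in m.
- current_grip_force(): force on a finger pad.
Only numpy, scipy, OpenCV 4.12 (cv2) and the standard library are available. Lean on these libraries where they do the work, as an engineer would, in place of code of your own. Each camera call takes 0.05 s, during which the arm holds its last target. There are 200 camera calls.

TASK

Dock the three modules with orange ports in the black test cradles, each in the cradle that shows as many white dots as the module has ports: first the one-port module, then the two-port, then the three-port, because the bench numbers them in the order they arrive. Set each one down rather than dropping it, so that it sits flat on the cradle floor, ports up and lined up lengthwise with the cradle (either way round), and let go of it before taking the next. Leave the blue-port modules, the multimeter and the screwdriver alone.

Things in the scene. Friction and masses are not known exactly. Their poses are not given: they have to be found in the camera images.
- orange_one: Loose light-grey box-shaped module with one round orange port on top: 52 (x) x 36 (y) mm, housing 45 mm high, 22 mm port 7 mm higher, in the middle; about 140 g. Origin: centre of the underside, z up. Gripped across the 36 mm width. It belongs in the cradle with one white dot (either way round).
- orange_two: Loose light-grey box-shaped module with two round orange ports on top: 80 (x) x 36 (y) mm, housing 45 mm high, 22 mm ports 7 mm higher, in a row along x at 28 mm pitch; about 200 g. Origin: centre of the underside, z up. Gripped across the 36 mm width. It belongs in the cradle with two white dots (either way round).
- orange_three: Loose light-grey box-shaped module with three round orange ports on top: 108 (x) x 36 (y) mm, housing 45 mm high, 22 mm ports 7 mm higher, in a row along x at 28 mm pitch; about 260 g. Origin: centre of the underside, z up. Gripped across the 36 mm width. It belongs in the cradle with three white dots (either way round).
- cradle_one: Fixed black cradle, one white dot (12 mm) on the tab at its -x end. Open pocket 70 (x) x 54 (y) mm for the module of 52 x 36 mm, 9 mm to spare all round. Pocket floor 4 mm, rim and tab 12 mm above the bench; walls 5 mm thick, tab 22 mm long. Origin: under the pocket's centre, at bench height.
- cradle_two: Fixed black cradle, two white dots (12 mm) on the tab at its -x end. Open pocket 98 (x) x 54 (y) mm for the module of 80 x 36 mm, 9 mm to spare all round. Pocket floor 4 mm, rim and tab 12 mm above the bench; walls 5 mm thick, tab 22 mm long. Origin: under the pocket's centre, at bench height.
- cradle_three: Fixed black cradle, three white dots (12 mm) on the tab at its -x end. Open pocket 126 (x) x 54 (y) mm for the module of 108 x 36 mm, 9 mm to spare all round. Pocket floor 4 mm, rim and tab 12 mm above the bench; walls 5 mm thick, tab 22 mm long. Origin: under the pocket's centre, at bench height.
- blue_one: Loose light-grey box-shaped module with one round blue port on top: 52 (x) x 36 (y) mm, housing 45 mm high, 22 mm port 7 mm higher, in the middle; about 140 g. Origin: centre of the underside, z up. Gripped across the 36 mm width. Not wanted: leave it where it is.
- blue_two: Loose light-grey box-shaped module with two round blue ports on top: 80 (x) x 36 (y) mm, housing 45 mm high, 22 mm ports 7 mm higher, in a row along x at 28 mm pitch; about 200 g. Origin: centre of the underside, z up. Gripped across the 36 mm width. Not wanted: leave it where it is.
- meter: Yellow hand multimeter lying on the bench, 150 (x) x 75 x 36 mm, black dial on top; leave it alone. Origin: centre of the underside.
- driver: Screwdriver with red handle lying on the bench beyond the cradles, along its x, handle to -x; leave it alone. Origin: on its underside.
There are look-alikes about, which are no part of the job. What is shaped like the orange_one but red is not meant. Leave any yellow look-alike of the orange_two alone.

How it is judged:
On the way, in this order (a step that is already met when the one before it is completed fails the run):
1. the one-port orange module sits flat and released in the cradle with one dot (horizontal distance between orange_one and cradle_one below 0.015 m and z of orange_one in the frame of cradle_one between 0 and 0.008 m and angle between orange_one's own z axis and vertical below 0.1 rad and angle between the x axis of orange_one and the x axis of cradle_one, either way round below 0.25 rad and contact force between the fingers and orange_one below 0.1 N and linear speed of orange_one below 0.02 m/s), for 0.2 s.
2. the two-port orange module sits flat and released in the cradle with two dots (horizontal distance between orange_two and cradle_two below 0.015 m and z of orange_two in the frame of cradle_two between 0 and 0.008 m and angle between orange_two's own z axis and vertical below 0.1 rad and angle between the x axis of orange_two and the x axis of cradle_two, either way round below 0.25 rad and contact force between the fingers and orange_two below 0.1 N and linear speed of orange_two below 0.02 m/s), for 0.2 s.
3. the three-port orange module sits flat and released in the cradle with three dots (horizontal distance between orange_three and cradle_three below 0.015 m and z of orange_three in the frame of cradle_three between 0 and 0.008 m and angle between orange_three's own z axis and vertical below 0.1 rad and angle between the x axis of orange_three and the x axis of cradle_three, either way round below 0.25 rad and contact force between the fingers and orange_three below 0.1 N and linear speed of orange_three below 0.02 m/s), for 0.2 s.
At the end, for the whole second after the job is handed in: Each orange module lies in the cradle with its number of dots: centre within 15 mm of the pocket's centre, underside less than 8 mm above the bench (pocket floor at 4 mm), upright within 0.1 rad, long axis within 0.25 rad of the cradle's (either way round), released and at rest (all of step 1 and all of step 2 and all of step 3); the robot touches nothing.
It fails at once if a blue-port module, the multimeter or the screwdriver is moved more than 20 mm (distance of any of blue_one, blue_two, meter, driver from where it was at the start of the episode above 0.02 m).
It fails at once if an orange module is let go more than 25 mm above the floor of its cradle (dropped in) ((horizontal distance between orange_one and cradle_one below 0.05 m and z of orange_one in the frame of cradle_one above 0.029 m and contact force between the fingers and orange_one below 0.05 N) or (horizontal distance between orange_two and cradle_two below 0.05 m and z of orange_two in the frame of cradle_two above 0.029 m and contact force between the fingers and orange_two below 0.05 N) or (horizontal distance between orange_three and cradle_three below 0.05 m and z of orange_three in the frame of cradle_three above 0.029 m and contact force between the fingers and orange_three below 0.05 N)).
It also fails if it takes over 96 s, if anything falls off the work surface, if the arm or the gripper's body presses on something with over 40 N, if the wrist force passes 120 N, or if a joint passes its speed limit or range.

## Working session

There is one attempt and no reset: what is moved stays moved. The work goes in short steps, each a Python script; the robot and the scene stay as the last script left them, time stands still between calls to the robot, and variables do not carry over. Pictures are saved under pics/ and viewed, at most 14 in all, crops included, and the job is handed in when it is done.

```bash
mkdir -p pics; ls
python3 - <<'E'
from plant import *
import cv2
for n in("top","scene"):
    f=grab_frame(n); cv2.imwrite(f"pics/{n}0.png",f["img"][:,:,::-1]); print(n,f["K"],f["k1"],f["world_to_cam"])
E
```

```text
pics
top [[494.44095648   0.         320.20056573]
 [  0.         494.44095648 234.26325166]
 [  0.           0.           1.        ]] -0.13213906106531453 [[-1.81291522e-02 -9.99439037e-01  2.81592773e-02 -8.06739832e-04]
 [ 9.93463891e-01 -1.48319363e-02  1.13179109e-01 -5.39784524e-01]
 [-1.12697963e-01  3.00270665e-02  9.93175485e-01 -9.27953775e-01]
 [ 0.00000000e+00  0.00000000e+00  0.00000000e+00  1.00000000e+00]]
scene [[496.51695622   0.         314.90095061]
 [  0.         496.51695622 242.67693356]
 [  0.           0.           1.        ]] -0.04704220027420785 [[ 5.64079947e-01  8.25720158e-01 -1.84744580e-04 -3.09727939e-01]
 [-6.30219161e-01  4.30670533e-01  6.46023762e-01  3.12380566e-01]
 [ 5.33514407e-01 -3.64292620e-01  7.63317277e-01 -1.46324881e+00]
 [ 0.00000000e+00  0.00000000e+00  0.00000000e+00  1.00000000e+00]]
```

View pics/top0.png

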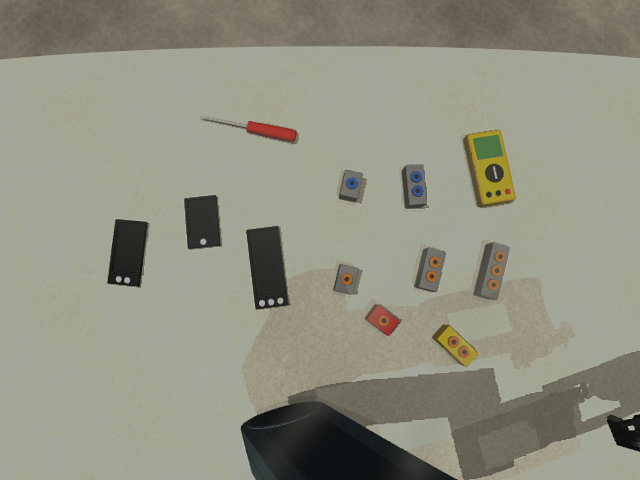

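View pics/scene0.png

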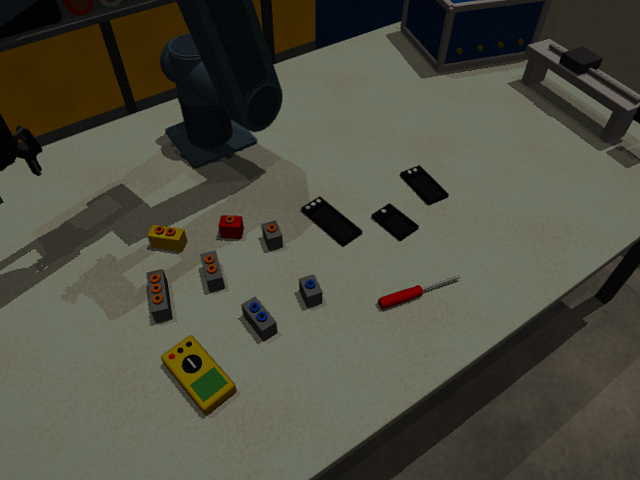

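The top view shows the orange modules at (347,279), (431,270) and (492,271). The one-, two- and three-dot cradles are at (203,222), (128,253) and (268,267). The red and yellow look-alikes sit at (383,320) and (455,345). Next I measure the poses.

```bash
cat > h.py <<'E'
from plant import *
import cv2, numpy as np
from scipy.spatial.transform import Rotation as R
def ray(f,px,z):
    D=np.array([f["k1"],0,0,0.]) 
    u=cv2.undistortPointsIter(np.array(px,float).reshape(-1,1,2),f["K"],D,None,None,(3,50,1e-9)).reshape(-1,2)
    T=np.array(f["world_to_cam"]); c=-T[:3,:3].T@T[:3,3]
    d=np.c_[u[:,0],-u[:,1],-np.ones(len(u))]@T[:3,:3]
    return (c+d*((z-c[2])/d[:,2])[:,None])[:,:2]
def blobs(m,amin,amax=1e9):
    n,l,s,c=cv2.connectedComponentsWithStats(m.astype(np.uint8))
    return [(c[i],s[i,4],l==i) for i in range(1,n) if amin<s[i,4]<amax]
def contour(m): 
    cs,_=cv2.findContours(m.astype(np.uint8),cv2.RETR_EXTERNAL,cv2.CHAIN_APPROX_NONE); return max(cs,key=cv2.contourArea).reshape(-1,2)
def rect(P):
    """centre, long-axis yaw in (-pi/2,pi/2], (long,short) of points in mm"""
    (c,(w,h),a)=cv2.minAreaRect((P*1e3).astype(np.float32)); a=np.radians(a)
    if h>w: a+=np.pi/2; w,h=h,w
    return np.array(c)/1e3,(a+np.pi/2)%np.pi-np.pi/2,(w,h)
def orange(im):
    h=cv2.cvtColor(im,cv2.COLOR_RGB2HSV); return (h[...,0]>=5)&(h[...,0]<=18)&(h[...,1]>150)&(h[...,2]>90)
E
python3 - <<'E'
from h import *
np.set_printoptions(precision=4,suppress=True)
f=grab_frame("top"); im=f["img"]
for c,a,_ in blobs(orange(im),15): print("or",c,a,ray(f,c,.052)[0])
dark=im.max(2)<60
for c,a,m in blobs(dark,800):
    P=ray(f,contour(m),.012)
    if c[1]<300: print("dark",c,a,*rect(P))
wh=im.min(2)>170
for c,a,_ in blobs(wh,8,200): print("wh",c,a,ray(f,c,.012)[0])
for p in [(347,268),(340,285),(431,285),(203,210),(203,242),(210,200)]: print(p,im[p[1],p[0]])
print(current_time_s())
E
```

```text
or [499.7097 255.9677] 31 [ 0.4897 -0.3569]
or [434.3538 261.6   ] 65 [ 0.4815 -0.2263]
or [499.1053 271.6316] 19 [ 0.4594 -0.354 ]
or [430.9726 276.    ] 73 [ 0.4542 -0.2186]
or [346.1852 278.8889] 81 [ 0.4521 -0.0565]
or [495.3333 284.3333] 18 [ 0.4351 -0.3451]
or [384.2319 320.5942] 69 [ 0.3724 -0.1263]
or [453.3467 341.6267] 75 [ 0.3289 -0.2576]
or [463.8036 351.5893] 56 [ 0.3093 -0.2774]
dark [201.9784 221.3689] 1575 [0.5706 0.2242] 0.0898192939192608 (100.86061096191406, 64.67664337158203)
dark [127.4172 251.5251] 2011 [0.5115 0.3745] -0.10232077960971608 (128.8837890625, 66.98261260986328)
dark [266.5197 265.9161] 2442 [0.4789 0.0955] 0.11267166285139218 (156.0848388671875, 64.26504516601562)
(347, 268) [114 112 108]
(340, 285) [100  98  93]
(431, 285) [112 110 105]
(203, 210) [48 49 44]
(203, 242) [164 168 172]
(210, 200) [51 52 47]
0.15
```

```bash
cat >> h.py <<'E'
def down(a):
    q=(R.from_euler("z",a)*R.from_euler("x",np.pi)).as_quat(); return np.roll(q,1)
E
python3 - <<'E'
from h import *
np.set_printoptions(precision=4,suppress=True)
for p in [(.45,-.055),(.468,-.222),(.463,-.352),(.58,.225),(.52,.373),(.49,.097)]:
    for a in (0,np.pi): print(p,a,inverse_kinematics([*p,.05],down(a)))
print(R.from_quat(np.roll(current_orientation(),-1)).as_matrix())
goto([.45,-.056,.22],down(0) if abs(inverse_kinematics([.45,-.056,.22],down(0))[5])<2 else down(np.pi))
f=grab_frame("wrist"); cv2.imwrite("pics/w1.png",f["img"][:,:,::-1]); print(f["world_to_cam"],current_time_s())
for c,a,_ in blobs(orange(f["img"]),100): print("or",c,a,ray(f,c,.052)[0])
E
```

```text
(0.45, -0.055) 0 [-0.3685  0.3049  1.99   -0.      0.8467  1.2023]
(0.45, -0.055) 3.141592653589793 [-0.3685  0.3049  1.99    0.      0.8467 -1.9393]
(0.468, -0.222) 0 [-0.6585  0.3992  1.8357 -0.      0.9068  0.9123]
(0.468, -0.222) 3.141592653589793 [-0.6585  0.3992  1.8357  0.      0.9068 -2.2293]
(0.463, -0.352) 0 [-0.8417  0.4913  1.6749 -0.      0.9754  0.7291]
(0.463, -0.352) 3.141592653589793 [-0.8417  0.4913  1.6749  0.      0.9754 -2.4125]
(0.58, 0.225) 0 [ 0.191   0.5508  1.5668 -0.      1.024   1.7618]
(0.58, 0.225) 3.141592653589793 [ 0.191   0.5508  1.5668  0.      1.024  -1.3798]
(0.52, 0.373) 0 [ 0.4482  0.5774  1.5176 -0.      1.0466  2.019 ]
(0.52, 0.373) 3.141592653589793 [ 0.4482  0.5774  1.5176  0.      1.0466 -1.1226]
(0.49, 0.097) 0 [-0.0282  0.3724  1.8806 -0.      0.8886  1.5426]
(0.49, 0.097) 3.141592653589793 [-0.0282  0.3724  1.8806  0.      0.8886 -1.599 ]
[[ 0.9074  0.4203 -0.0003]
 [ 0.4203 -0.9074  0.0013]
 [ 0.0002 -0.0013 -1.    ]]
[[ 0.0007 -1.      0.0003 -0.0572]
 [ 0.9624  0.0006 -0.2715 -0.4018]
 [ 0.2715  0.0004  0.9624 -0.4911]
 [ 0.      0.      0.      1.    ]] 2.0
or [517.7717 189.5118] 381 [ 0.482  -0.2275]
or [635.3944 214.4225] 142 [ 0.4616 -0.3445]
or [505.5989 220.4958] 359 [ 0.4549 -0.2202]
or [318.9061 222.3909] 394 [ 0.4527 -0.0577]
or [626.7474 241.3945] 289 [ 0.4363 -0.3413]
or [392.8967 307.4043] 329 [ 0.3732 -0.1256]
or [525.4737 346.7814] 247 [ 0.3297 -0.2592]
or [540.3419 363.4658] 234 [ 0.3103 -0.2784]
```

View pics/w1.png

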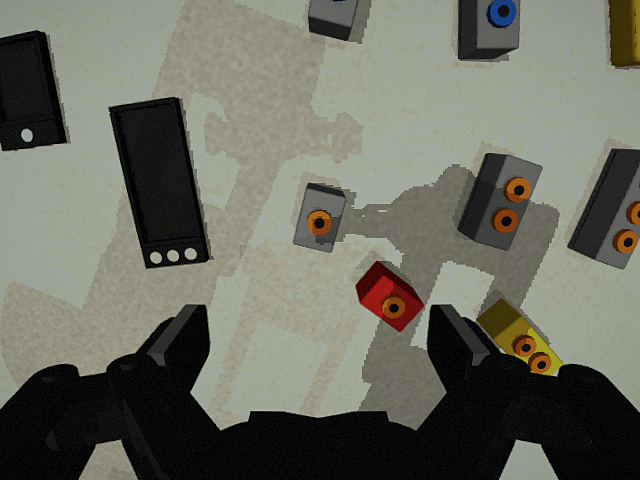

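The wrist view shows orange_one at (319,222), matching the top view within 1–2 mm. Its long axis leans up and to the right. I'll get its yaw from its top face.

```bash
cat >> h.py <<'E'
def topface(f,xy,rad,lo,hi,z=.045):
    """rect of the grey top face around xy (ports included), on plane z"""
    im=f["img"]; g=cv2.GaussianBlur(im,(3,3),0); v=g.max(2).astype(int); sp=v-g.min(2)
    ys,xs=np.indices(v.shape); W=ray(f,np.c_[xs.ravel(),ys.ravel()],z).reshape(*v.shape,2)
    o=cv2.dilate(orange(im).astype(np.uint8),np.ones((3,3)))>0
    m=(((v>lo)&(v<hi)&(sp<25))|o)&(np.hypot(*(W-xy).transpose(2,0,1))<rad)
    m=cv2.morphologyEx(m.astype(np.uint8),cv2.MORPH_CLOSE,np.ones((9,9)))
    m=cv2.morphologyEx(m,cv2.MORPH_OPEN,np.ones((5,5)))
    b=max(blobs(m,50),key=lambda t:t[1])[2]
    return rect(ray(f,contour(b),z)),b
E
python3 - <<'E'
from h import *
f=grab_frame("wrist"); im=f["img"]
print(im[222,285:355:4].max(1)); print(im[175:260:4,312].max(1))
r,b=topface(f,(.4527,-.0577),.045,85,125); print(r)
o=im[150:290,250:400].copy(); o[b[150:290,250:400],2]=255
cv2.imwrite("pics/m1.png",cv2.resize(np.hstack([im[150:290,250:400],o]),None,fx=2.6,fy=2.6)[:,:,::-1])
E
```

```text
[173 166 151 103 106 111 163 126  12  20 143 134  69  69 121 114 110 110]
[154 148  52  29 113 107 111 110 111  80 165 149 151 147 148  98 101  97
  95 160 170 165]
(array([ 0.45286328, -0.07124249]), np.float64(1.3284606518225912), (63.52403259277344, 58.77512741088867))
```

View pics/m1.png

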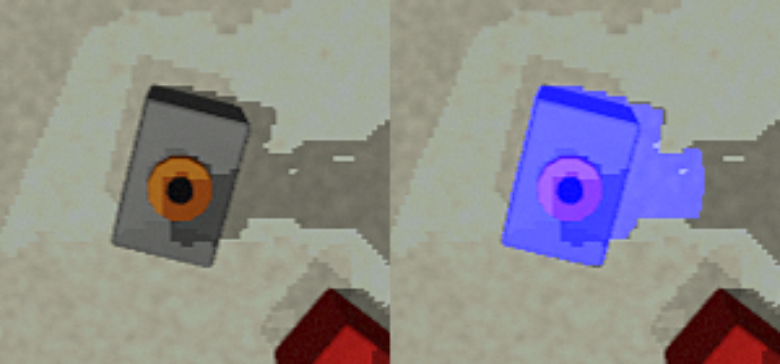

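Run:
```python
from h import *
np.set_printoptions(precision=4,suppress=True)
f=grab_frame("wrist")
P=ray(f,np.array([(148,98),(247,125),(212,267),(112,244)])/2.6+[250,150],.045)
print(P,P.mean(0),rect(P))
# better views: modules two and three, then cradles
goto([.42,-.27,.25],down(0)); f=grab_frame("wrist")
for c,a,_ in blobs(orange(f["img"]),100): print("or",c,a,ray(f,c,.052)[0])
goto([.45,.22,.3],down(0)); f=grab_frame("wrist"); im=f["img"]
cv2.imwrite("pics/w2.png",im[:,:,::-1])
for c,a,m in blobs(im.max(2)<75,1500):
    if contour(m)[:,1].max()<475: print("dark",c,a,*rect(ray(f,contour(m),.012)))
for c,a,_ in blobs(im.min(2)>190,30,400): print("wh",c,a,ray(f,c,.012)[0])
print(current_time_s())
```

```text
[[ 0.4814 -0.0475]
 [ 0.4725 -0.0802]
 [ 0.4235 -0.0691]
 [ 0.4317 -0.0349]] [ 0.4523 -0.0579] (array([ 0.4522, -0.0583]), np.float64(-0.24964645163873644), (51.291900634765625, 35.187583923339844))
or [417.3368 141.8303] 383 [ 0.4896 -0.3575]
or [271.6053 150.4395] 380 [ 0.4816 -0.2275]
or [406.6325 171.8917] 351 [ 0.463  -0.3494]
or [264.1588 180.7883] 359 [ 0.4547 -0.22  ]
or [ 92.6591 184.9513] 308 [ 0.4524 -0.0573]
or [396.089  201.0653] 337 [ 0.4362 -0.3412]
or [171.2068 265.5661] 295 [ 0.3729 -0.1253]
or [307.9213 307.0412] 267 [ 0.3295 -0.259 ]
or [327.3904 325.2982] 228 [ 0.3091 -0.2787]
dark [312.54    91.3173] 5607 [0.5706 0.225 ] 0.09130428086546738 (102.746826171875, 64.1387710571289)
dark [181.8145 146.309 ] 6496 [0.5111 0.3747] -0.10991212029698705 (129.53956604003906, 67.49159240722656)
dark [423.4236 173.0784] 7530 [0.4786 0.0969] 0.11531130490009467 (158.11231994628906, 66.90559387207031)
4.8667
```

View pics/w2.png

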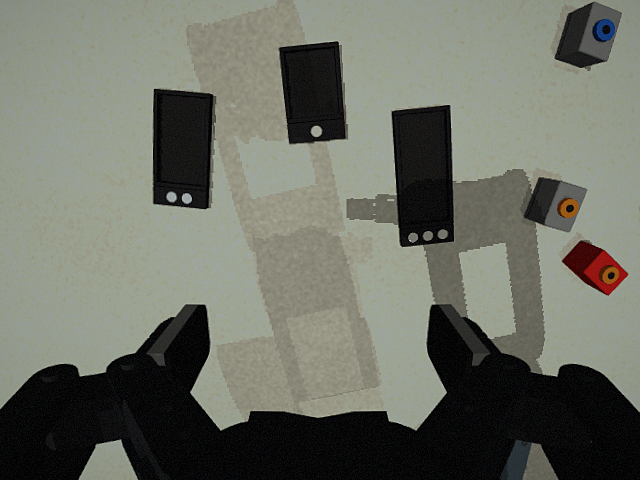

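Both views agree to about 1 mm: the one-dot cradle is at (316,91), the two-dot at (183,148) and the three-dot at (423,175). Now docking the one-port module.

```bash
cat >> h.py <<'E'
def dock(m,c,dz=.014):
    """m=(x,y,yaw) of module; c=(x,y,yaw) of the outer cradle rectangle"""
    p=np.array(c[:2])+.011*np.array([np.cos(c[2]),np.sin(c[2])])
    goto([*m[:2],.13],down(m[2])); movel([*m[:2],dz],speed=.1)
    close_gripper(); sleep(.2); print("grip",current_width(),current_grip_force())
    movel([*m[:2],.14],speed=.12); print("lifted",current_width(),current_grip_force())
    goto([*p,.14],down(c[2])); movel([*p,dz+.012],speed=.1)
    hit=movel([*p,dz+.001],speed=.025,contact_N=5); print("down",hit,current_position())
    if current_position()[2]>dz+.010: print("HIGH, still held"); return
    sleep(.2); ungrasp(); sleep(.3); movel([*p,.15],speed=.12); print(current_time_s())
E
python3 - <<'E'
from h import *
dock((.4525,-.0576,-.25),(.5706,.2246,.091))
f=grab_frame("wrist"); cv2.imwrite("pics/w3.png",f["img"][:,:,::-1])
g=grab_frame("top"); 
for f in (f,g):
  for c,a,_ in blobs(orange(f["img"]),40): print("or",c,a,ray(f,c,.056)[0])
E
```

```text
grip 0.03534994606695887 60.62858462333679
lifted 0.03498416402837583 59.91694629192352
down True [0.5820968  0.22573678 0.01847933]
14.4833
or [317.34569983 247.27655987] 593 [0.58265772 0.22580111]
or [196.41558442 212.54545455] 77 [0.58185189 0.2255047 ]
or [434.421875 261.640625] 64 [ 0.48117633 -0.22533383]
or [431. 276.] 72 [ 0.45407112 -0.21761368]
or [385.21428571 321.78571429] 42 [ 0.37042975 -0.12750328]
```

View pics/w3.png

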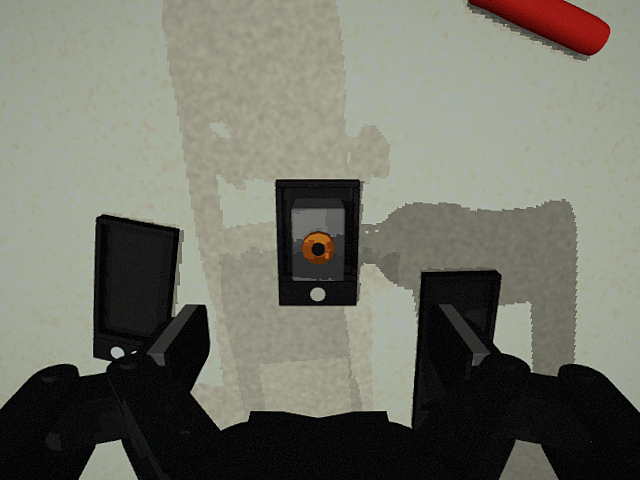

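Orange_one is seated in the one-dot cradle, with its port at (317,247), flat and aligned. The other two follow in order.

Run:
```python
from h import *
dock((.4682,-.2238,-.272),(.5111,.3746,-.107))
f=grab_frame("wrist"); cv2.imwrite("pics/w4.png",f["img"][:,:,::-1])
for c,a,_ in blobs(orange(f["img"]),100): print("or",c,a,ray(f,c,.056)[0])
```

```text
grip 0.035473581202087344 61.137810945510864
lifted 0.035225979145387 60.44636607170105
down True [0.52260555 0.37369996 0.01852661]
25.6417
or [540.48044693 133.97765363] 716 [0.58219266 0.22567126]
or [316.8189911  227.72848665] 674 [0.53646277 0.37217628]
or [316.62836186 272.43520782] 409 [0.50574794 0.37559184]
```

View pics/w4.png

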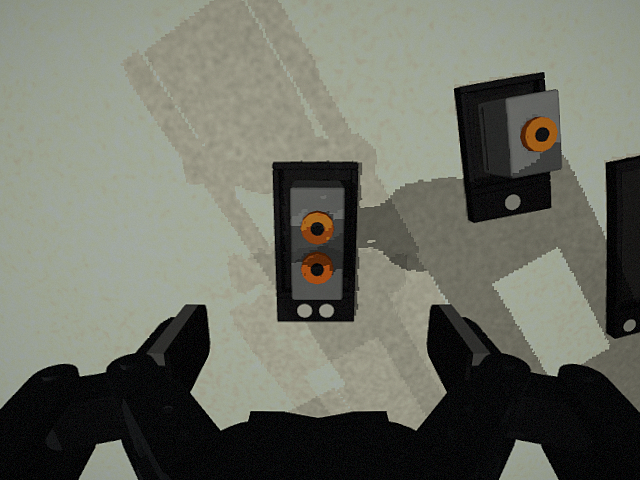

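Orange_two is seated in the two-dot cradle, with its ports at (317,228) and (317,270). Next is the three-port.

Run:
```python
from h import *
dock((.463,-.3494,-.296),(.4786,.0967,.115))
f=grab_frame("wrist"); cv2.imwrite("pics/w5.png",f["img"][:,:,::-1])
for c,a,_ in blobs(orange(f["img"]),100): print("or",c,a,ray(f,c,.056)[0])
goto([.3,-.35,.3],down(0)); g=grab_frame("top"); cv2.imwrite("pics/t2.png",g["img"][:,:,::-1])
```

```text
grip 0.03510821693507015 61.68040752410889
lifted 0.034956096555336214 60.78396677970886
down True [0.49004253 0.09798213 0.01847659]
37.0917
or [126.59974747  80.13888889] 792 [0.58198147 0.22555419]
or [318.21892655 206.6680791 ] 708 [0.51757988 0.10093908]
or [319.72038835 246.95339806] 515 [0.49095844 0.09682545]
or [318.51136364 288.83522727] 528 [0.46125231 0.09414831]
```

View pics/w5.png

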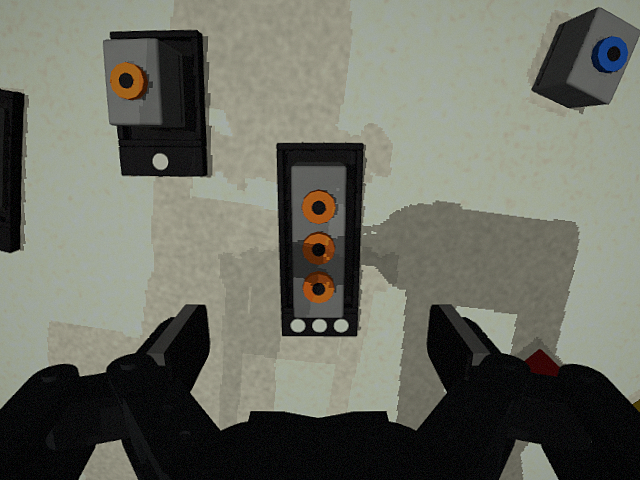

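View pics/t2.png

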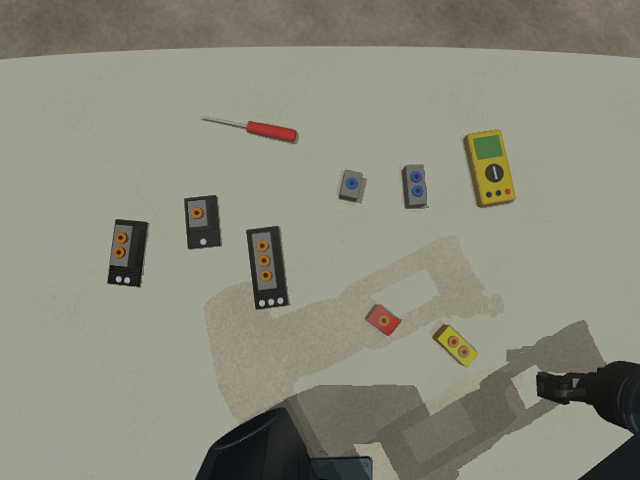

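All three modules are seated: ports at (197,213), then (120,238)/(119,252), then (262,245) to (266,276). The blue modules, meter, driver and look-alikes haven't moved, and the arm is clear.

```bash
python3 -c "
from plant import *
print(close_job())"
```

```text
the job is handed in; nothing more can be done
None
```

I docked the three orange modules in their matching cradles in order (one, two, three) and handed the job in after about 38 s of robot time; the final pictures showed all three seated and nothing else moved, but no verdict came back.

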